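# Snap the lid onto the sample canister and keep it pressed

### The arm

A 7-joint arm with a two-finger parallel gripper is mounted at the origin on a cart in front of the work surface, level with it; the furniture and walls round the work are solid. World frame = base frame: x ahead of the robot, y to its left, z up, the work surface at z = 0. Lengths are in m, angles in rad, forces in N, time in s.
With the tool pointing down it reaches from about 0.425 to 0.95 m from the base axis. Payload 4.7 kg.
Tool frame: the origin (TCP) lies on the centre line of the jaws, within the pads' length; the fingertips stand 19 mm ahead of it and the grasp point (between the pads) is the TCP; z points along the fingers, y is the direction in which the jaws open and shut (so a half turn about z gives the same grasp; the last joint's range is limited). The gripper opens to 87 mm and grips with 3 to 60 N. Pads are 19 mm wide; open, the fingers measure 117 mm over their backs; the gripper's body (75 mm by 190 mm) begins 51 mm behind the grasp point.
Start: joints at [1.188, 0.469, -0.049, 1.532, 0.024, 1.141, -0.082], TCP at [0.234, -0.633, 0.242] pointing down, gripper open.
Joint ranges: [-2.59, 2.59], [-0.33, 1.99], [-1.39, 1.29], [0.1, 2.45], [-1.04, 4.18], [0.21, 1.99], [-2.66, 2.66]. Speed limits (rad/s): [2.57, 2.57, 3.14, 3.14, 3.14, 3.14, 3.14].

### API

Orientations are given as a unit quaternion [x, y, z, w].
In Python, from station import ctrl gives the robot as it stands. The module is installed in compiled form; this text tells all that it offers.
- The arm moves only by the shell command python3 -m creep 'ROWS' [OPENING]. ROWS is JSON, a list that holds one entry, the list of rows, each a list of 4 numbers: the shift along the world's x, y, z each as a share of 0.05 m, from -1 to 1, then the turn about the world's z as a share of 0.1 rad, from -1 to 1. In form: [[[tx, ty, tz, turn], ...]]. A call has 1 to 10 rows; each row shifts and turns the commanded pose from where the row before left it; what a row does not reach is not made up. A row lasts 1/8 s, in which the tool goes at most 62.5 mm and 10.7 degrees, less where a joint would pass 70% of its speed; a pose out of reach is approached as far as the arm can. A call with a number of a shift or a turn outside -1 to 1 is refused whole. A call with a gripper value outside its range is refused whole. OPENING is the gripper's target within -1 to 1 (shut at 1, half-way at 0, fully open at -1), set as the call begins (- or left out, the last holds). The fingers move at their own pace and stop on an object; the grip force is fixed at half the most. Time passes only in rows, so rows that do not move let the fingers close. It gives the time, the measured TCP pose, the force and the opening at its end, in the units of the state.
- ctrl.read_state(): the state, without advancing time (a new reading comes with each control period).
- ctrl.camera(name): name is "side" or "top" or "wrist"; returns a dict with "frame" (400x640x3 uint8, red, green, blue), "K" (3x3 intrinsics, pixels), "position" and "rotation" of the camera in the world. Camera axes: x right, y down, z forward; pixel columns grow to the right and rows downward; lengths in m; the calibration is good to about 2 mm. A picture is of the moment at which its call begins. There is no depth.
- ctrl.finish_job(): hands the job in, once; it reports no verdict.
Trained networks look in a picture, given as the dict that the camera call returned (one of the last four; its "shot" number tells which), for a name from the list of things; names that differ only in an ending like _2 or _b are one class to them, and where a whole thing is asked for, a point or a joint stands for the part that bears it (a point fixed in the world has none). Each returns a list of dicts, best first, with "score" (0 to 1); they miss things now and then, are a little off and sometimes report something else, mostly with a low value. They report only what shows in the picture. A call takes as long as a camera call. They do not tell look-alikes from the thing itself.
- ctrl.recognise(query, picture): "point" ([column, row] in pixels, amid what is visible of it).
- ctrl.outline_of(query, picture): "mask" (400x640 bool, what is visible of it) and "point" ([column, row] in pixels, amid what is visible of it).
The state is a dict: "time": time; "q": joint angles; "dq": joint speeds; "tau": joint torques, N m; "tool_pos": TCP position; "orientation": TCP orientation; "contact_force": force on the tool from outside, world axes, zero at the start; "moment": the same for the moment, N m; "opening": finger opening in m.
Only numpy, scipy, OpenCV 4.12 (cv2) and the standard library are available. Lean on these libraries where they do the work, as an engineer would, in place of code of your own. Each camera call takes 0.05 s, during which the arm holds its last target. There are 200 camera calls.

### The job

Pick up the larger of the two grey lids by its handle and set it level on the rim of the open metal canister, then press it straight down until it snaps over the canister's spring catches and is fully home. Do not let go: finish with the hand still on the lid, pressing it down firmly. Leave the small lid and the other things on the bench where they are.

Things in the scene. Friction and masses are not known exactly. Their poses are not given: they have to be found in the camera images.
- canister: Open aluminium canister, outside diameter 52 mm, fixed upright on a grey base plate 110 x 110 x 10 mm bolted to the bench. Origin: centre of the plate's underside, z up. Four steel spring balls (12 mm diameter) stand 4 mm out of the outside of its wall, centres 11 mm below the rim, at 45, 135, 225 and 315 degrees about z; they yield inwards.
- canister_rim (a point): Centre of the canister's mouth, level with the top of its rim, 70 mm above the bench.
- lid: The larger round grey plastic lid, loose, about 45 g, diameter 72 mm, 49 mm high, lying handle up. Origin: centre of its lower edge, z up. Hollow skirt (3 mm wall) z = 0 to 21 mm, flat plate 21 to 25 mm, straight handle bar above it. Inside the skirt a bead of free diameter 56 mm, 3 mm above the lower edge, snaps over the canister's balls. Its turn about z does not matter.
- lid_seat (a point): Centre of the underside of the large lid's plate, 21 mm above its lower edge. Set on the canister, the lid first rests on the spring balls with this point about 13 mm above canister_rim; a downward push of some 5 to 11 N takes it over them, then the resistance suddenly drops, the balls even pull it down, and the plate comes down on the rim: fully home, this point coincides with canister_rim.
- lid_handle (a point): Centre of the top of the large lid's handle bar, 49 mm above its lower edge; axes as the lid's. The bar is 40 mm long (along x), 14 mm thick (along y) and stands 24 mm above the plate.
- small_lid: A smaller lid of the same grey plastic and the same handle, diameter 48 mm, for another canister: a bystander. Origin: centre of its lower edge. The two lids may lie in either place.
- petri_a: Petri dish, 88 mm across, 17 mm high, a bystander. Origin: centre of its underside.
- slide_packet: Small carton of slides, 28 x 78 x 22 mm, a bystander. Origin: centre of its underside.
- timer: Flat bench timer, 66 x 66 x 18 mm, a bystander. Origin: centre of its underside.
- beaker: Beaker, 70 mm across, 89 mm high, a bystander. Origin: centre of its underside.
There are look-alikes about, which are no part of the job. Leave any red or turquoise look-alike of the lid alone. Of the things shaped like the canister, the aluminium one is meant.

How it is judged:
On the way, in this order (a step that is already met when the one before it is completed fails the run):
1. the large lid sits level on the canister's rim, on the catches, not yet snapped (horizontal distance between lid_seat and canister_rim below 0.004 m and angle between lid's own z axis and vertical below 0.1 rad and z of lid_seat in the frame of canister_rim between 0.006 and 0.016 m), for 0.1 s.
2. the lid has snapped over the catches and is fully home (horizontal distance between lid_seat and canister_rim below 0.004 m and angle between lid's own z axis and vertical below 0.1 rad and z of lid_seat in the frame of canister_rim below 0.0025 m), for 0.2 s.
At the end, for the whole second after the job is handed in: The large lid is snapped on: its seat within 2.5 mm of the rim's height and 4 mm of its centre, tilted less than 0.1 rad, at rest, and the robot's fingers still touch it and press it onto the canister with more than 5 N (all of step 2 and contact force between lid and canister above 5 N and contact force between the fingers and lid above 3 N and linear speed of lid below 0.02 m/s); the arm keeps its last pose, push and grip.
It fails at once if the small lid is moved more than 25 mm (distance of small_lid from where it was at the start of the episode above 0.025 m).
It fails at once if the petri dish is moved more than 25 mm (distance of petri_a from where it was at the start of the episode above 0.025 m).
It fails at once if the slide packet is moved more than 25 mm (distance of slide_packet from where it was at the start of the episode above 0.025 m).
It fails at once if the timer is moved more than 25 mm (distance of timer from where it was at the start of the episode above 0.025 m).
It fails at once if the beaker is moved more than 25 mm (distance of beaker from where it was at the start of the episode above 0.025 m).
It also fails if it takes over 48 s, if anything falls off the work surface, if the arm or the gripper's body presses on something with over 40 N, if the wrist force passes 120 N, or if a joint passes its speed limit or range.

## Working session

There is one attempt and no reset: what is moved stays moved. The work goes in short steps, Python scripts to look and compute and a shell command to move; the robot and the scene stay as the last step left them, time stands still between calls to the robot, and variables do not carry over. Pictures are saved under pics/ and viewed, about 8 in all and at most 12, crops included, and the job is handed in when it is done.

```bash
mkdir -p pics
cat > h.py <<'E'
import numpy as np, cv2
from station import ctrl
def snap(cam,fn=None):
    p=ctrl.camera(cam)
    if fn: cv2.imwrite('pics/'+fn,p['frame'][:,:,::-1])
    return p
def onplane(p,uv,z):
    K=np.array(p['K']);R=np.array(p['rotation']);c=np.array(p['position'])
    d=R@np.linalg.solve(K,[uv[0],uv[1],1.]); return c+d*(z-c[2])/d[2]
def proj(p,X):
    K=np.array(p['K']);R=np.array(p['rotation']);c=np.array(p['position'])
    v=K@(R.T@(np.array(X)-c)); return v[:2]/v[2]
E
python3 - <<'E'
from h import *
s=ctrl.read_state();print(s['time'],s['tool_pos'],s['orientation'],s['opening'],s['contact_force'])
a=[]
for c in('top','side'):
    p=snap(c); print(c,np.round(p['position'],3),np.round(p['rotation'],3).tolist(),p['K'][0][0])
    a.append(p['frame'])
    for n,z in (('lid',.025),('lid_handle',.049),('canister',.03),('canister_rim',.07),('small_lid',.025)):
        for r in ctrl.recognise(n,p)[:4]: print(n,round(r['score'],2),np.round(r['point'],1),np.round(onplane(p,r['point'],z),3))
cv2.imwrite('pics/a.png',a[0][:,:,::-1]);cv2.imwrite('pics/b.png',a[1][:,:,::-1])
E
```

```text
0.0 [ 0.23366532 -0.63268177  0.24048425] [ 9.84393010e-01  1.75981408e-01 -2.03500101e-04 -9.51212190e-04] 0.08679448367967285 [ 0.21630784 -0.76579283 -0.20503027]
top [ 0.496 -0.039  1.25 ] [-0.698, 0.715, -0.022, 0.031] 419.10000331012884Traceback (most recent call last):
  File "<stdin>", line 8, in <module>
  File "h.py", line 9, in onplane
    d=R@np.linalg.solve(K,[uv[0],uv[1],1.]); return c+d*(z-c[2])/d[2]
      ~^~~~~~~~~~~~~~~~~~~~~~~~~~~~~~~~~~~~
ValueError: matmul: Input operand 1 has a mismatch in its core dimension 0, with gufunc signature (n?,k),(k,m?)->(n?,m?) (size 3 is different from 4)
```

```bash
sed -i "s/R=np.array(p\['rotation'\])/R=Rotation.from_quat(p['rotation']).as_matrix()/; 1i from scipy.spatial.transform import Rotation" h.py
python3 - <<'E'
from h import *
for c,f in(('top','a.png'),('side','b.png')):
    p=snap(c,f); print(c,np.round(p['position'],3),np.round(p['rotation'],3).tolist(),p['K'][0][0])
    for n,z in (('lid',.025),('lid_handle',.049),('canister',.03),('canister_rim',.07),('small_lid',.025)):
        for r in ctrl.recognise(n,p)[:4]: print(n,round(r['score'],2),np.round(r['point'],1),np.round(onplane(p,r['point'],z),3))
E
```

```text
top [ 0.496 -0.039  1.25 ] [-0.698, 0.715, -0.022, 0.031] 419.10000331012884
lid 0.76 [367.3 266. ] [ 0.382 -0.16   0.025]
lid 0.73 [404.8 201.2] [ 0.567 -0.275  0.025]
lid 0.57 [422.  244.2] [ 0.441 -0.32   0.025]
lid_handle 0.88 [408.7 203.6] [ 0.559 -0.282  0.049]
lid_handle 0.76 [364.  266.5] [ 0.383 -0.148  0.049]
canister 0.94 [269.7 238.1] [0.47  0.121 0.03 ]
canister 0.89 [330.2 228.9] [ 0.492 -0.055  0.03 ]
canister 0.82 [204.1 251.1] [0.437 0.312 0.03 ]
canister_rim 0.76 [325.5 230.6] [ 0.488 -0.042  0.07 ]
canister_rim 0.65 [268.1 237.3] [0.473 0.12  0.07 ]
canister_rim 0.56 [205.5 251. ] [0.439 0.297 0.07 ]
small_lid 0.58 [376.6 227.8] [ 0.492 -0.19   0.025]
small_lid 0.28 [423.2 241.1] [ 0.45  -0.324  0.025]
side [0.031 0.273 0.898] [-0.489, 0.81, -0.279, 0.161] 370.0066004072729
lid 0.89 [389.4 188. ] [ 0.557 -0.276  0.025]
lid 0.83 [391.1 248.7] [ 0.379 -0.157  0.025]
lid 0.75 [421.7 213.3] [ 0.435 -0.305  0.025]
lid_handle 0.92 [390.4 253.1] [ 0.359 -0.136  0.049]
lid_handle 0.91 [425.8 213.5] [ 0.418 -0.299  0.049]
lid_handle 0.91 [387.9 189.4] [ 0.541 -0.254  0.049]
canister 0.85 [339.8 238.9] [ 0.468 -0.047  0.03 ]
canister 0.77 [218.4 314. ] [0.421 0.316 0.03 ]
canister 0.69 [281.7 271. ] [0.453 0.135 0.03 ]
canister_rim 0.7 [218.5 314.3] [0.402 0.314 0.07 ]
canister_rim 0.64 [282.5 270.9] [0.433 0.139 0.07 ]
small_lid 0.75 [377.5 221.4] [ 0.471 -0.174  0.025]
```

View pics/a.png

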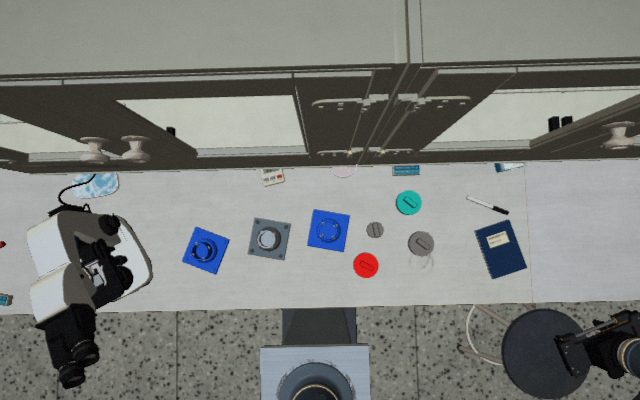

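View pics/b.png

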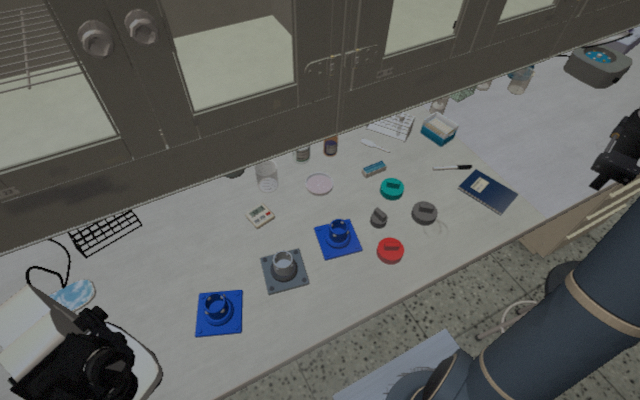

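Candidates, in top-view pixels:
- **Lids:** red (366,265) and turquoise (408,203) are look-alikes. Small grey (375,230) is the bystander. Large grey (422,244) fits the description.
- **Canisters:** blue at (205,251) and (330,229) are look-alikes. The aluminium one on the grey plate at (269,238) is the one meant.

I'll confirm both in one crop.

Run:
```python
from h import *
p=snap('top');f=p['frame'];q=snap('side');g=q['frame']
cr=lambda f,u,v,w=32:cv2.resize(f[v-w:v+w,u-w:u+w],(380,380),interpolation=cv2.INTER_CUBIC)
cv2.imwrite('pics/c.png',np.hstack([cr(f,408,232),cr(f,269,238)])[:,:,::-1])
for n,pt in(('lid',(422,244)),('canister',(269,238)),('small_lid',(375,230)),('lid_handle',(420,242))):
  for r in ctrl.outline_of(n,p):
    if np.hypot(*(np.array(r['point'])-pt))<10:
      m=r['mask'].astype(np.uint8); c=cv2.findContours(m,0,1)[0]; c=max(c,key=len)
      print(n,round(r['score'],2),m.sum(),cv2.minEnclosingCircle(c),cv2.minAreaRect(c))
```

```text
lid 0.82 503 ((420.2078552246094, 242.97190856933594), 12.95201587677002) ((420.5, 243.0), (24.0, 25.0), 90.0)
canister 0.74 1330 ((269.0497131347656, 238.7656707763672), 24.023805618286133) ((269.076904296875, 238.11538696289062), (36.6737174987793, 37.45817947387695), 11.309932708740234)
small_lid 0.57 224 ((374.1666564941406, 229.1666717529297), 8.721091270446777) ((374.0, 229.5), (15.0, 16.0), 90.0)
lid_handle 0.71 466 ((420.5465087890625, 243.1976776123047), 12.583335876464844) ((421.0, 243.5), (23.0, 24.0), 90.0)
```

View pics/c.png

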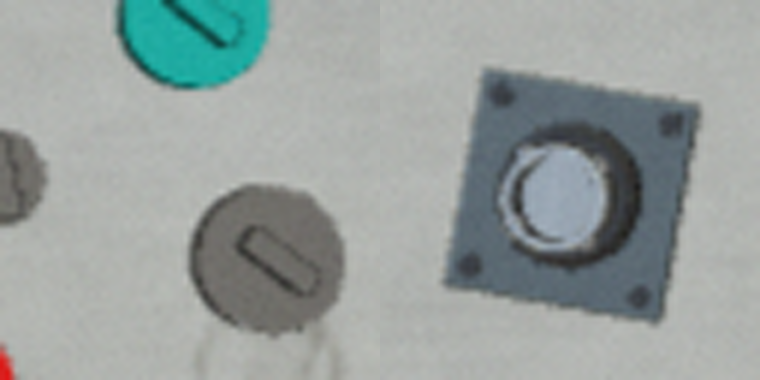

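Large grey lid's handle is at about (423,244). Its bar runs down-right, at 34° in the image. The aluminium canister is confirmed at about (269,238). There is a faint transparent thing just below the lid, so I'll look closer.

Run:
```python
from h import *
p=snap('top');f=p['frame'];q=snap('side');g=q['frame']
cr=lambda f,u,v,w:cv2.resize(f[v-w:v+w,u-w:u+w],(400,400),interpolation=cv2.INTER_CUBIC)
cv2.imwrite('pics/d.png',np.hstack([cr(f,422,255,40),cr(g,430,220,45)])[:,:,::-1])
for c in (p,q):
  for n in('beaker','petri_a','slide_packet','timer'):
    for r in ctrl.recognise(n,c)[:3]: print(n,round(r['score'],2),np.round(r['point']),np.round(onplane(c,r['point'],.02),3))
for X in ((.44,-.315,.049),(.44,-.315,0)): print(proj(p,X),proj(q,X))
```

```text
beaker 0.4 [420. 243.] [ 0.445 -0.316  0.02 ]
petri_a 0.57 [343. 170.] [ 0.664 -0.099  0.02 ]
petri_a 0.29 [267. 236.] [0.475 0.131 0.02 ]
slide_packet 0.72 [403. 173.] [ 0.651 -0.275  0.02 ]
timer 0.78 [273. 173.] [0.66 0.11 0.02]
timer 0.22 [375. 228.] [ 0.492 -0.187  0.02 ]
beaker 0.65 [267. 177.] [0.773 0.038 0.02 ]
petri_a 0.81 [320. 186.] [ 0.665 -0.094  0.02 ]
slide_packet 0.64 [378. 169.] [ 0.642 -0.293  0.02 ]
timer 0.78 [260. 214.] [0.652 0.113 0.02 ]
[422.18881481 245.02610034] [425.48228732 205.85207551]
[418.34291154 244.33404859] [421.40237806 215.68673191]
```

View pics/d.png

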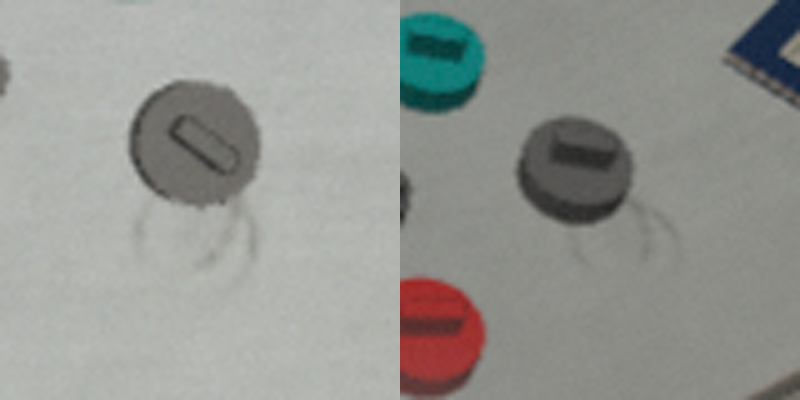

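The faint arcs lie flat on the bench in both views, so they look like a ring stain. The side view shows the beaker at (267,177).

```bash
python3 - <<'E'
from h import *
p=snap('top');q=snap('side')
print('stain z0',onplane(p,(421,263),0),onplane(q,(435.7,229),0))
print('handle',onplane(p,(423.4,244),.049),onplane(q,(426.4,207.2),.049))
a=onplane(p,(382+175/5,215+125/5),.049);b=onplane(p,(382+237/5,215+165/5),.049);print(a,b,np.degrees(np.arctan2(*(a-b)[[1,0]])))
s=ctrl.read_state();R=Rotation.from_quat(s['orientation']).as_matrix();print(s['time'],np.degrees(np.arctan2(R[1],R[0])))
for u in ((269,238),): print(onplane(p,u,.01))
E
python3 -m creep '[[[0.3,0.5,0,0.5],[0.5,0.7,0,0.5],[0.5,0.8,-0.1,0.5],[0.5,0.8,-0.1,0.5],[0.5,0.8,-0.1,0.5],[0.5,0.8,-0.1,0.5],[0.5,0.8,-0.1,0.5],[0.5,0.7,0,0.5],[0.3,0.4,0,0],[0,0,0,0]]]' -1
```

```text
stain z0 [ 0.38517974 -0.32049125  0.        ] [ 0.38283138 -0.32242488  0.        ]
handle [ 0.44281331 -0.31855217  0.049     ] [ 0.43492681 -0.31430046  0.049     ]
[ 0.45454231 -0.30091155  0.049     ] [ 0.43113279 -0.33502941  0.049     ] 55.544540975231826
1.6 [ 20.27049738 -69.72950274 -54.13914286]
[0.46947225 0.12556115 0.01      ]
time: 2.85
tool_pos: [0.4403, -0.3163, 0.2168]
orientation: [0.929, 0.37, 0.0, 0.0]
contact_force: [-1.2, -1.0, 0.3]
opening: 0.087
```

Run:
```python
from h import *
p=snap('wrist','w1.png');print(np.round(p['position'],3),p['K'][0][0])
for n in('lid','lid_handle','small_lid'):
  for r in ctrl.recognise(n,p)[:3]: print(n,round(r['score'],2),np.round(r['point']),np.round(onplane(p,r['point'],.049),4))
print(proj(p,(.442,-.318,.049)))
```

```text
[ 0.501 -0.257  0.361] 296.07136989458553
lid 0.74 [378.  76.] [ 0.5605 -0.2804  0.049 ]
lid_handle 0.74 [322. 179.] [ 0.447  -0.3116  0.049 ]
lid_handle 0.74 [378.  80.] [ 0.5578 -0.2833  0.049 ]
lid_handle 0.6 [179. 121.] [ 0.3913 -0.1639  0.049 ]
small_lid 0.86 [258.  66.] [ 0.4868 -0.1894  0.049 ]
[322.53498627 186.57183654]
```

View pics/w1.png

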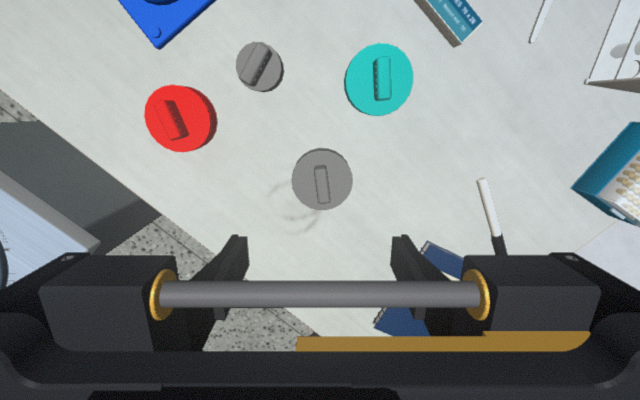

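Run:
```python
from h import *
p=snap('wrist');f=p['frame']
cv2.imwrite('pics/w2.png',cv2.resize(f[140:220,280:360],(640,640),interpolation=cv2.INTER_CUBIC)[20:610,:,::-1])
# lid disc: circle fit of plate rim at z=.025
for r in ctrl.outline_of('lid',p):
    if abs(r['point'][0]-322)<15 and abs(r['point'][1]-180)<15:
        m=r['mask'].astype(np.uint8);c=max(cv2.findContours(m,0,1)[0],key=len);print(cv2.fitEllipse(c),onplane(p,cv2.fitEllipse(c)[0],.02))
```

```text
((321.368896484375, 175.1036376953125), (59.8192024230957, 62.068321228027344), 178.44650268554688) [ 0.44302454 -0.3166278   0.02      ]
```

View pics/w2.png

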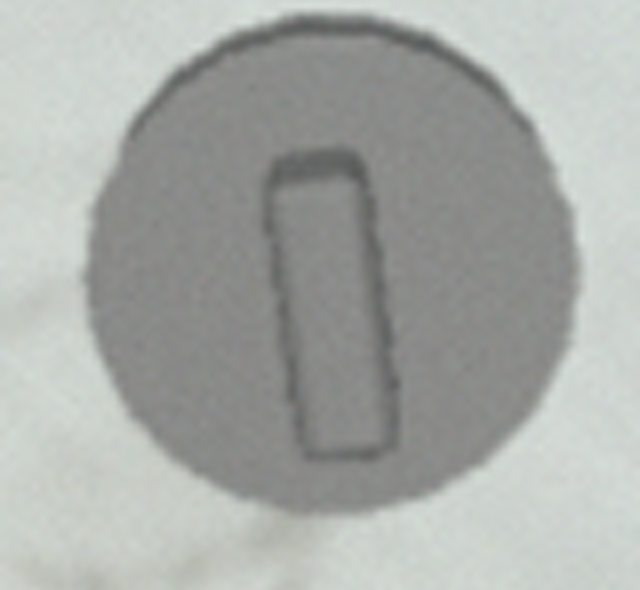

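Run:
```python
from h import *
p=snap('wrist')
g=lambda x,y:onplane(p,(280+x/8,142.5+y/8),.049)
a,b=g(319,186),g(347,455);print(a,b,(a+b)/2,np.linalg.norm(a-b),np.degrees(np.arctan2(*(a-b)[[1,0]])))
s=ctrl.read_state();R=Rotation.from_quat(s['orientation']).as_matrix();print(s['time'],s['tool_pos'],np.degrees(np.arctan2(R[1],R[0])))
```

```text
[ 0.45437211 -0.30342839  0.049     ] [ 0.42954434 -0.33192497  0.049     ] [ 0.44195823 -0.31767668  0.049     ] 0.03779515636907911 48.935852600722
3.2 [ 0.4381437  -0.31928306  0.21653613] [  43.06710485  -46.93289384 -125.64941504]
```

```bash
python3 -m creep '[[[0.06,0,-0.4,1],[0,0,-0.5,0],[0,0,-0.5,0],[0,0,-0.5,0],[0,0,-0.5,0],[0,0,-0.5,0],[0,0,-0.3,0],[0,0,-0.18,0],[0,0,0,0],[0,0,0,0]]]' -1 && python3 -m creep '[[[0,0,0,0],[0,0,0,0],[0,0,0,0],[0,0,0,0],[0,0,0,0],[0,0,0,0],[0,0,0,0],[0,0,0,0]]]' 1
```

```text
time: 4.45
tool_pos: [0.4424, -0.3186, 0.0483]
orientation: [0.91, 0.414, 0.0, 0.001]
contact_force: [0.2, -0.7, 0.0]
opening: 0.0868
time: 5.45
tool_pos: [0.4419, -0.3182, 0.0475]
orientation: [0.91, 0.414, 0.0, 0.0]
contact_force: [0.1, -0.3, 1.0]
opening: 0.015
```

```bash
python3 -m creep '[[[0,0,0.3,0],[0,0,0.6,0],[0,0,0.7,0],[0,0.3,0.7,0],[0,0.6,0.5,0],[0,0.8,0.2,0],[0,0.9,0,0],[-0.1,0.9,0,0],[-0.1,0.9,0,0],[-0.1,0.9,0,0]]]' && python3 -m creep '[[[-0.1,0.8,0,0],[-0.1,0.5,0,0],[-0.1,0.3,0,0],[0,0,0,0],[0,0,0,0]]]'
python3 - <<'E'
from h import *
p=snap('wrist','w3.png')
for n,z in(('lid_handle',.2),('canister_rim',.07),('canister',.01)):
  for r in ctrl.recognise(n,p)[:3]: print(n,round(r['score'],2),np.round(r['point']),np.round(onplane(p,r['point'],z),4))
E
```

```text
time: 6.7
tool_pos: [0.4267, -0.0517, 0.1986]
orientation: [0.91, 0.414, 0.001, 0.001]
contact_force: [-0.2, 0.4, -0.8]
opening: 0.0138
time: 7.32
tool_pos: [0.4121, 0.0257, 0.1977]
orientation: [0.911, 0.413, 0.0, 0.0]
contact_force: [0.1, -0.1, -0.5]
opening: 0.0138
lid_handle 0.37 [630. 228.] [ 0.5482 -0.0613  0.2   ]
canister_rim 0.92 [125.   8.] [0.399  0.2474 0.07  ]
canister_rim 0.91 [298.  74.] [0.4699 0.1214 0.07  ]
canister_rim 0.76 [409. 182.] [ 0.4856 -0.0179  0.07  ]
canister 0.76 [124.   4.] [0.3859 0.2847 0.01  ]
canister 0.76 [412. 185.] [ 0.4891 -0.0469  0.01  ]
canister 0.69 [296.  73.] [0.4694 0.1295 0.01  ]
```

View pics/w3.png

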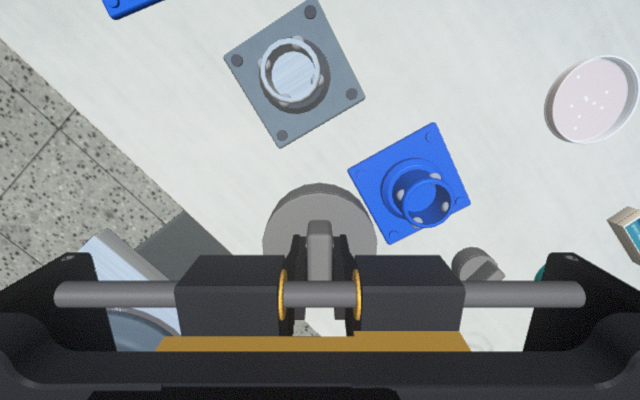

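Run:
```python
from h import *
p=snap('wrist');f=p['frame'];np.save('w',f)
cv2.imwrite('pics/w4.png',np.hstack([cv2.resize(f[35:110,250:330],(400,375),interpolation=cv2.INTER_CUBIC),cv2.resize(f[170:300,250:390],(400,371),interpolation=cv2.INTER_CUBIC)[:375] if 0 else cv2.copyMakeBorder(cv2.resize(f[170:300,250:390],(400,371),interpolation=cv2.INTER_CUBIC),0,4,0,0,0)])[:,:,::-1])
# plate rectangle from hue-free threshold
h=cv2.cvtColor(f,cv2.COLOR_RGB2HSV);print(f[40,300],f[110,300],f[20,200],f[60,345])
d=f.astype(int);m=((d[...,2]-d[...,0]>8)&(d[...,2]-d[...,0]<60)&(d[...,2]<180)).astype(np.uint8);m[:, :215]=0;m[155:]=0;m[:,372:]=0
m=cv2.morphologyEx(m,cv2.MORPH_OPEN,np.ones((3,3)))
c=max(cv2.findContours(m,0,1)[0],key=cv2.contourArea);hull=cv2.convexHull(c);ap=cv2.approxPolyDP(hull,8,True)[:,0];print(ap.tolist())
W=np.array([onplane(p,u,.01) for u in ap]);print(np.round(W,4),W.mean(0),[round(float(np.linalg.norm(W[i]-W[i-1])),4) for i in range(len(W))])
T=np.array([ctrl.read_state()['tool_pos'] for _ in range(3)]);print(T)
```

```text
[180 199 212] [74 79 82] [210 217 216] [130 145 161]
[[317, 0], [364, 98], [278, 147], [224, 56]]
[[0.5288 0.1646 0.01  ]
 [0.5072 0.0647 0.01  ]
 [0.4031 0.0873 0.01  ]
 [0.4253 0.19   0.01  ]] [0.46610076 0.12663476 0.01      ] [0.1066, 0.1023, 0.1065, 0.1051]
[[0.41202409 0.02617195 0.19748162]
 [0.41202409 0.02617195 0.19748162]
 [0.41202409 0.02617195 0.19748162]]
```

View pics/w4.png

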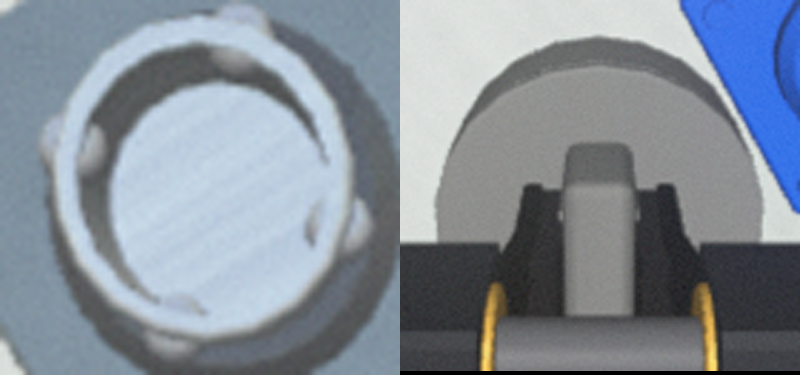

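Run:
```python
from h import *
p=snap('wrist');T=np.array([.412,.027,.198]);a=np.radians(48.9)
ux=np.array([np.cos(a),np.sin(a)]);uy=np.array([ux[1],-ux[0]])
rim=onplane(p,(290.6,70.4),.07);print('rim',rim)
for u,v,z in((320,193.5,.198-.023),(320,183.3,.198-.048),(250+37/2.857,243,.175),(250+363/2.857,243,.175)):
    d=onplane(p,(u,v),z)[:2]-T[:2];print(d@ux,d@uy)
R=Rotation.from_quat(p['rotation']).as_matrix();print(R[:,2],p['position'])
# canister with top & side rim
for c in('top','side'):
    q=snap(c)
    for n,z in(('canister_rim',.07),('canister',.01)):
        for r in ctrl.outline_of(n,q):
            w=onplane(q,r['point'],z)
            if np.hypot(w[0]-.467,w[1]-.126)<.05: print(c,n,r['score'],w)
print(ctrl.read_state()['time'])
```

```text
rim [0.4670398  0.12761279 0.07      ]
0.035015495672640444 -9.204269358746637e-05
0.034635555577062896 -4.747050184055579e-05
0.00310551536328018 -0.035392502310163144
0.003039722846248743 0.03517451375831047
[-0.20211758 -0.2302517  -0.95190999] [0.46736738 0.09102651 0.34109735]
top canister_rim 0.97 [0.47318137 0.1245808  0.07      ]
top canister 0.65 [0.47276934 0.11604971 0.01      ]
side canister_rim 0.6 [0.42931264 0.14207508 0.07      ]
side canister 0.79 [0.46146513 0.12641083 0.01      ]
7.925
```

```bash
python3 -m creep '[[[0.22,0.4,0,0],[0.3,0.5,0,0],[0.3,0.53,0,0],[0.2,0.4,0,0],[0.1,0.2,-0.2,0],[0,0,-0.4,0],[0,0,-0.4,0],[0,0,-0.36,0],[0,0,0,0],[0,0,0,0]]]'
python3 - <<'E'
from h import *
fs=[]
for c in('top','side'):
    q=snap(c); L=np.array([.467,.1277])
    for X in ((.467,.1276,.107),(.467,.1276,.07)): print(c,proj(q,X))
    u,v=proj(q,(.467,.1276,.08)).astype(int); w=32
    im=cv2.resize(q['frame'][v-w:v+w,u-w:u+w],(400,400),interpolation=cv2.INTER_CUBIC)
    k=400/64
    for r,z in((.036,.107),(.036,.082)) if 1 else ():
        pts=np.array([(proj(q,(.467+r*np.cos(t),.1276+r*np.sin(t),z))-(u-w,v-w)+.5)*k for t in np.linspace(0,6.283,60)]).astype(np.int32)
        cv2.polylines(im,[pts],True,(0,255,0) if z>.1 else (255,255,0),1)
    for r,z in((.026,.07),(.026,.01)):
        pts=np.array([(proj(q,(.467+r*np.cos(t),.1276+r*np.sin(t),z))-(u-w,v-w)+.5)*k for t in np.linspace(0,6.283,60)]).astype(np.int32)
        cv2.polylines(im,[pts],True,(255,0,0),1)
    s=.055*2**.5
    fs.append(im)
cv2.imwrite('pics/e.png',np.hstack(fs)[:,:,::-1])
E
```

```text
time: 9.18
tool_pos: [0.4681, 0.1282, 0.1298]
orientation: [0.91, 0.414, 0.0, 0.0]
contact_force: [-0.3, -1.1, -0.9]
opening: 0.0141
top [263.5437297  239.82433632]
top [265.45945989 239.4371429 ]
side [280.09761017 250.80491895]
side [281.02314066 258.18186129]
```

View pics/e.png

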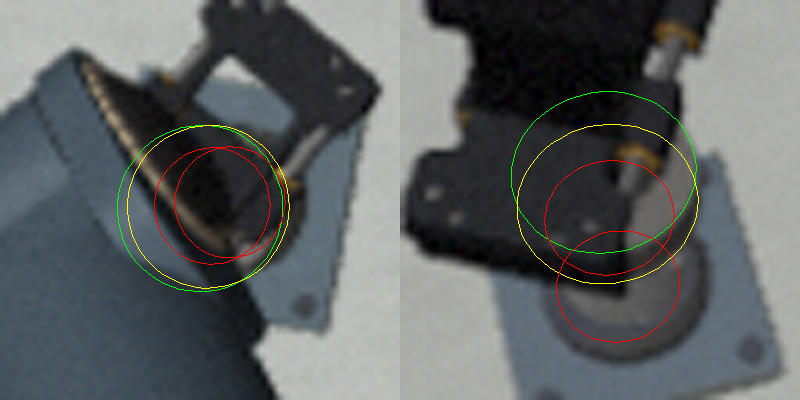

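Run:
```python
from h import *
p=snap('top');q=snap('side')
for n,c,(u0,v0) in(('a',p,(269,238)),('b',q,(284,271))):
    f=cv2.imread(f'pics/{n}.png')[:,:,::-1].astype(int)
    w=34 
    m=((f.sum(2)<480)).astype(np.uint8);M=np.zeros_like(m);M[v0-w:v0+w,u0-w:u0+w]=m[v0-w:v0+w,u0-w:u0+w]
    nl,lab,st,_=cv2.connectedComponentsWithStats(M);k=lab[v0+18,u0] or 1+np.argmax(st[1:,4])
    ct=max(cv2.findContours((lab==k).astype(np.uint8),0,1)[0],key=len)
    ap=cv2.approxPolyDP(cv2.convexHull(ct),4,True)[:,0]
    W=np.array([onplane(c,x,.01) for x in ap]);print(n,ap.tolist(),np.round(W,4).tolist(),W.mean(0),[round(float(np.linalg.norm(W[i]-W[i-1])),4) for i in range(len(W))])
print(onplane(p,(265.4,239.4),.07)) 
# top rim centre from crop c.png
t=[onplane(p,(237+x/5.9375,206+y/5.9375),.01) for x,y in((107,68),(320,103),(280,322),(65,285))];print(np.mean(t,0))
print(onplane(p,(237+175/5.9375,206+194/5.9375),.07), 'rim top crop')
# side: flange ring
u,v=proj(q,(.467,.1276,.08)).astype(int);print(onplane(q,(u-32+227/6.25,v-32+300/6.25),.012))
```

```text
a [[254, 217], [290, 223], [284, 260], [247, 253]] [[0.5325, 0.1691, 0.01], [0.5121, 0.0627, 0.01], [0.4041, 0.0824, 0.01], [0.4271, 0.1911, 0.01]] [0.46893818 0.12634219 0.01      ] [0.1077, 0.1084, 0.1098, 0.1111]
b [[317, 237], [317, 304], [250, 304], [250, 237]] [[0.5128, -0.0008, 0.01], [0.3402, 0.0916, 0.01], [0.4176, 0.2392, 0.01], [0.5998, 0.1661, 0.01]] [0.46758376 0.1240274  0.01      ] [0.1882, 0.1958, 0.1666, 0.1963]
[0.46710776 0.12776568 0.07      ]
[0.46739376 0.12412811 0.01      ]
[0.4690645  0.12471623 0.07      ] rim top crop
[0.45633015 0.12689012 0.012     ]
```

```bash
python3 -m creep '[[[0,-0.015,-0.1,0],[0,0,-0.1,0],[0,0,-0.06,0],[0,0,0,0],[0,0,0,0]]]'; for i in 1; do python3 -c "
from h import *
s=ctrl.read_state();print(s['contact_force'],s['moment'])"; done; python3 -m creep '[[[0,0,-0.04,0],[0,0,0,0],[0,0,0,0]]]';python3 -m creep '[[[0,0,-0.04,0],[0,0,0,0],[0,0,0,0]]]'
```

```text
time: 10.0
tool_pos: [0.468, 0.1276, 0.1166]
orientation: [0.91, 0.414, 0.0, -0.0]
contact_force: [0.4, -0.2, 0.1]
opening: 0.0136
[ 0.36946875 -0.17320049  0.11019072] [ 0.00254911 -0.03933708 -0.01069513]
time: 10.38
tool_pos: [0.4679, 0.1276, 0.1146]
orientation: [0.91, 0.414, 0.0, 0.0]
contact_force: [-0.6, 0.1, 0.1]
opening: 0.0137
time: 10.75
tool_pos: [0.4678, 0.1275, 0.1125]
orientation: [0.91, 0.414, -0.0, 0.0]
contact_force: [0.3, 0.1, -0.5]
opening: 0.0141
```

```bash
for i in 1; do python3 -m creep '[[[0,0,-0.03,0],[0,0,0,0],[0,0,0,0]]]'; python3 -m creep '[[[0,0,-0.02,0],[0,0,0,0],[0,0,0,0]]]';done;  python3 -c "
from h import *
s=ctrl.read_state();print(s['contact_force'],s['moment'])"
```

```text
time: 11.12
tool_pos: [0.4678, 0.1274, 0.111]
orientation: [0.91, 0.414, -0.0, 0.0]
contact_force: [-1.1, 0.1, -0.3]
opening: 0.0139
time: 11.5
tool_pos: [0.4678, 0.1274, 0.1101]
orientation: [0.91, 0.414, -0.0, 0.0]
contact_force: [-0.9, -0.3, 1.4]
opening: 0.0135
[-0.90946497 -0.29677107  1.39944597] [-0.29002379  0.3066335  -0.00234747]
```

```bash
python3 -m creep '[[[0,0,-0.02,0],[0,0,0,0],[0,0,0,0]]]';  python3 -c "
from h import *
s=ctrl.read_state();print(s['contact_force'],s['moment'])"
```

```text
time: 11.88
tool_pos: [0.4678, 0.1273, 0.1091]
orientation: [0.91, 0.414, -0.0, 0.0]
contact_force: [-1.6, -1.9, 4.4]
opening: 0.0139
[-1.56771569 -1.90974544  4.42126536] [-0.57024186  0.51424992 -0.01634467]
```

Lid is resting on the catches. The lateral force points to −x −y, so I'll shift 1 mm that way.

```bash
python3 -m creep '[[[-0.02,-0.02,0,0],[0,0,0,0],[0,0,0,0]]]';  python3 -c "
from h import *
s=ctrl.read_state();print(s['contact_force'],s['moment'])"
```

```text
time: 12.25
tool_pos: [0.4671, 0.1266, 0.1091]
orientation: [0.91, 0.414, 0.0, 0.0]
contact_force: [-1.0, -0.9, 2.9]
opening: 0.0137
[-1.01393453 -0.94395701  2.91366063] [-0.31649254  0.17341342 -0.01257256]
```

```bash
python3 -m creep '[[[-0.015,-0.015,0,0],[0,0,0,0],[0,0,0,0]]]';  python3 -c "
from h import *
s=ctrl.read_state();print(s['contact_force'],s['moment'])"
```

```text
time: 12.62
tool_pos: [0.4667, 0.1262, 0.1092]
orientation: [0.91, 0.414, 0.001, -0.0]
contact_force: [0.7, 0.4, 0.6]
opening: 0.0141
[0.71433084 0.4487113  0.6150113 ] [ 0.02255895 -0.32665664 -0.02596819]
```

```bash
for i in 1; do python3 -m creep '[[[0,0,-0.03,0],[0,0,0,0],[0,0,0,0]]]';python3 -m creep '[[[0,0,-0.03,0],[0,0,0,0],[0,0,0,0]]]'; done; python3 -c "
from h import *
s=ctrl.read_state();print(s['contact_force'],s['moment'])"
```

```text
time: 13.0
tool_pos: [0.467, 0.1264, 0.1085]
orientation: [0.91, 0.414, 0.001, 0.0]
contact_force: [-0.1, -0.0, 6.8]
opening: 0.0136
time: 13.38
tool_pos: [0.4672, 0.1264, 0.1071]
orientation: [0.91, 0.414, 0.001, 0.0]
contact_force: [0.0, 0.2, 7.9]
opening: 0.0139
[0.01792283 0.15542294 7.8961105 ] [ 0.00423852  0.00215954 -0.00534342]
```

Pushing straight with no lateral force or moment, so I'll continue down.

```bash
python3 -m creep '[[[0,0,-0.04,0],[0,0,0,0],[0,0,0,0]]]';python3 -m creep '[[[0,0,-0.04,0],[0,0,0,0],[0,0,0,0]]]';python3 -m creep '[[[0,0,-0.04,0],[0,0,0,0],[0,0,0,0]]]'; python3 -m creep '[[[0,0,-0.04,0],[0,0,0,0],[0,0,0,0]]]'
```

```text
time: 13.75
tool_pos: [0.467, 0.1263, 0.1046]
orientation: [0.91, 0.414, 0.001, 0.0]
contact_force: [1.5, 1.0, 4.3]
opening: 0.0139
time: 14.12
tool_pos: [0.4664, 0.126, 0.1017]
orientation: [0.91, 0.414, 0.0, -0.0]
contact_force: [2.5, 2.1, -3.1]
opening: 0.0138
time: 14.5
tool_pos: [0.4659, 0.1258, 0.0994]
orientation: [0.91, 0.414, -0.0, -0.0]
contact_force: [4.0, 1.7, -9.2]
opening: 0.0138
time: 14.88
tool_pos: [0.4659, 0.1257, 0.0979]
orientation: [0.91, 0.414, -0.0, 0.0]
contact_force: [3.7, 1.2, -5.1]
opening: 0.0141
```

```bash
python3 -m creep '[[[0.02,0.01,-0.03,0],[0,0,0,0],[0,0,0,0]]]';python3 -m creep '[[[0,0,-0.04,0],[0,0,0,0],[0,0,0,0]]]'; python3 -m creep '[[[0,0,-0.04,0],[0,0,0,0],[0,0,0,0]]]'
```

```text
time: 15.25
tool_pos: [0.4666, 0.1259, 0.0966]
orientation: [0.91, 0.414, -0.001, 0.0]
contact_force: [-0.3, -0.7, 0.4]
opening: 0.0138
time: 15.62
tool_pos: [0.4667, 0.126, 0.0963]
orientation: [0.91, 0.414, -0.001, 0.001]
contact_force: [-5.6, -2.1, 17.1]
opening: 0.0141
time: 16.0
tool_pos: [0.4667, 0.126, 0.0961]
orientation: [0.91, 0.414, -0.001, 0.002]
contact_force: [-10.7, -4.3, 35.1]
opening: 0.0138
```

```bash
python3 -m creep '[[[-0.01,0,0.02,0],[0,0,0,0],[0,0,0,0],[0,0,0,0],[0,0,0,0],[0,0,0,0]]]'
python3 - <<'E'
from h import *
fs=[]
for c in('side','wrist'):
    q=snap(c);u,v=(proj(q,(.467,.126,.07)) if c=='side' else (320,230));w=45 if c=='side' else 90;u=int(u);v=int(v)
    fs.append(cv2.resize(q['frame'][v-w:v+w,u-w:u+w],(400,400),interpolation=cv2.INTER_CUBIC))
cv2.imwrite('pics/f.png',np.hstack(fs)[:,:,::-1])
s=ctrl.read_state();print(s['time'],s['tool_pos'],s['contact_force'],s['moment'],s['opening'])
E
```

```text
time: 16.75
tool_pos: [0.4667, 0.126, 0.0962]
orientation: [0.91, 0.414, -0.0, 0.001]
contact_force: [-7.7, -3.6, 24.1]
opening: 0.0135
16.85 [0.46669316 0.12598072 0.09618027] [-6.34845254 -3.38795982 24.93825615] [-0.7727392   1.56446671  0.01254529] 0.013516046256677544
```

View pics/f.png

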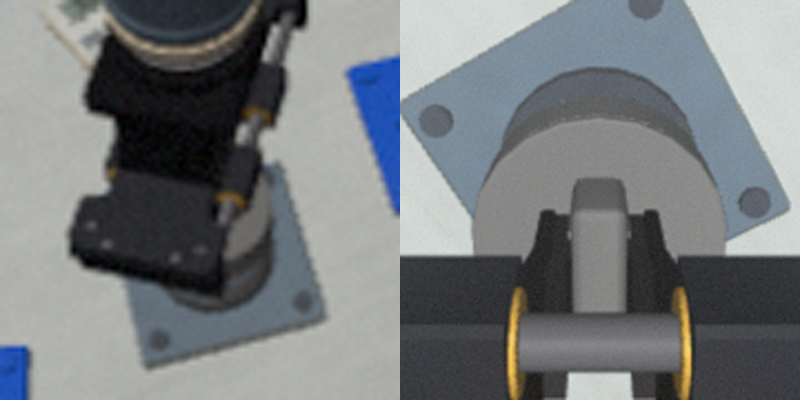

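The lid sits level and low over the canister, and the hand is still on the bar and pressing with about 25 N. Handing in.

```bash
python3 -c "
from station import ctrl
print(ctrl.finish_job());s=ctrl.read_state();print(s['time'],s['tool_pos'],s['contact_force'])"
```

```text
the job is handed in; nothing more can be done
None
the job is handed in; nothing more can be done
```

I gripped the large grey lid by its handle, rested it on the aluminium canister's catches, pressed it over them until it snapped home, and handed the job in with the hand still pressing. The hand-in reports no verdict.

- **On the catches:** first contact came at TCP z = 0.110 m, as predicted. I centred the lid there by about 1.8 mm in x and y, using the side forces, and held it for over 1 s.
- **Snap:** resistance rose to about 8 N, then turned into a pull of about 9 N as the balls drew the lid down. It then stopped hard at TCP z ≈ 0.096 m; I had expected 0.097 m.
- **At hand-in (about 17 s of the 48 s):** downward push was about 25 N and the grip opening 13.5 mm. The lid looked level on the canister in the wrist picture.
- **What disagreed:** position estimates for the canister differed by 2–3 mm between the wrist and top cameras. The side camera's base-ring estimate was about 11 mm off, so I discounted it, and the force feedback settled the position.
- **Left over:** a side force of about 7 N and a moment of about 1.6 N m remained while pressing.
- **Bystanders:** I touched none of them knowingly, but did not measure their positions again at the end.

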